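Spent vial through the sprung flap of the waste-glass bin

TASK

Put the small capped sample vial into the white waste-glass bin: push it down through the sprung flap in the bin's mouth, hold the flap open while the vial goes in, let the vial fall to the bottom and come out so that the flap springs fully shut. Leave the square dropping bottle standing where it is.

Things in the scene. Friction and masses are not known exactly. Their poses are not given: they have to be found in the camera images.
- vial_center (a point): centre (half-way up, 26 mm above the foot) of the spent sample vial: the only vial and the shortest glass container on the bench, round, 24 mm in diameter, 52 mm tall, about 22 g, with a screw cap 22 mm across and 12 mm high, standing upright; z up. Grip it round the cap and upper half, in any direction.
- bin_mouth (a point): centre of the mouth, level with the rim, of the fixed white bin (130 x 170 x 175 mm tall, clear window on its -x side). The mouth, 100 mm (x) by 140 mm (y), is filled by a steel flap 4 mm under the rim, hinged along y at x = +48 mm; its free edge at x = -50 mm swings down. Axes: x towards the hinge, y along it, z up. Inner floor 170 mm below; empty inside.
- bin_flap (a joint): flap angle, rad: 0 shut, 1.5 pushed fully down. Spring 0.1 Nm shut, 0.2 Nm at 1 rad; shuts in about 0.5 s when free; the vial's weight does not open it. Fingers closing along the hinge, vial 10 mm to the hinge side of the mouth's centre, tips 45 to 50 mm below the rim, hold it about 1.1 rad open; the vial, let go, slides off past the free edge (shallower or nearer that edge it can wedge).
- bottle_center (a point): centre (half-way up) of a bystander that stays: an empty square glass dropping bottle, 39 x 39 mm, 106 mm tall with a tall ribbed cap, upright 8 to 20 cm from the vial; z up.

How it is judged:
On the way:
1. the vial's centre is more than 25 mm below the rim, within the mouth, while the flap is held more than 0.5 rad open (z of vial_center in the frame of bin_mouth below -0.025 m and x of vial_center in the frame of bin_mouth between -0.065 and 0.065 m and y of vial_center in the frame of bin_mouth between -0.085 and 0.085 m and value of joint bin_flap above 0.5 rad), for 0.2 s.
At the end, for the whole second after the job is handed in: the vial lies or stands at rest on the floor inside the bin (its centre more than 120 mm below the rim, within the walls) and the flap is shut to within 0.1 rad (z of vial_center in the frame of bin_mouth below -0.12 m and x of vial_center in the frame of bin_mouth between -0.065 and 0.065 m and y of vial_center in the frame of bin_mouth between -0.085 and 0.085 m and value of joint bin_flap below 0.1 rad and linear speed of vial below 0.05 m/s); the robot touches nothing.
It fails at once if the square dropping bottle is moved more than 40 mm or tipped by more than 0.4 rad (distance of bottle_center from where it was at the start of the episode above 0.04 m or angle between bottle_center's own z axis and vertical above 0.4 rad).
It also fails if it takes over 35 s, if anything falls off the work surface, if the arm or the gripper's body presses on something with over 40 N, if the wrist force passes 120 N, or if a joint passes its speed limit or range.

ROBOT

A 6-joint arm with a two-finger parallel gripper is mounted at the origin on a cart in front of the work surface, level with it; the furniture and walls round the work are solid. World frame = base frame: x ahead of the robot, y to its left, z up, the work surface at z = 0. Lengths are in m, angles in rad, forces in N, time in s.
With the tool pointing down it reaches from about 0.25 to 0.8 m from the base axis. Payload 3.9 kg.
Tool frame: the origin (TCP) lies on the centre line of the jaws, within the pads' length; the fingertips stand 22 mm ahead of it and the grasp point (between the pads) lies 3 mm ahead of it; z points along the fingers, x is the direction in which the jaws open and shut, and the axes are right-handed (so a half turn about z gives the same grasp; the last joint's range is limited). The gripper opens to 85 mm and grips with 20 to 120 N. Pads are 22 mm wide; open, the fingers measure 114 mm over their backs; the gripper's body (76 mm by 85 mm) begins 54 mm behind the grasp point. The pads swing forward as they close: fully open they stand 13 mm farther back than shut.
Start: joints at [1.142, 0.26, -0.138, 1.173, 0, 1.571], TCP at [0.218, 0.477, 0.253] pointing down, gripper open.
Joint ranges: [-2.78, 2.78], [-0.83, 1.72], [-1.28, 1.37], [-1.9, 2.12], [-1.57, 1.48], [-3.14, 3.14]. Speed limits (rad/s): [2.57, 2.57, 3.14, 3.14, 3.14, 3.14].

INTERFACE

Orientations are given as a unit quaternion [x, y, z, w].
In Python, from plant import arm gives the robot as it stands. The module is installed in compiled form; this text tells all that it offers.
- The arm moves only by the tool play_rows, never from a script. Its argument "commands" is a list of rows, each a list of 6 numbers: the shift along the tool's x, y, z in mm, then the turn, a rotation vector about the tool's x, y, z in degrees. A call has exactly 8 rows; each row is the pose to reach, as a shift and turn from the pose commanded when the call began, along the tool's axes at that moment; what a row does not reach only later rows make up. A row lasts 1/12 s, in which the tool goes at most 41.7 mm and 7.16 degrees, less where a joint would pass 70% of its speed; a pose out of reach is approached as far as the arm can. A call with a gripper value outside its range is refused whole. "claw" is the opening, from 0 (shut) to 1 (fully open), set as the call begins (left out, the last holds). The fingers move at their own pace and stop on an object; "force" is the grip in N (left out, the last holds). Time passes only in rows, so rows that repeat a pose let the fingers close, or fill a call up. It gives the time, the measured TCP pose, the force and the opening at its end, in the units of the state.
- arm.get_state(): the state, without advancing time (a new reading comes with each control period).
- arm.snapshot(name): name is "scene" or "top" or "wrist"; returns the picture (480x640x3 uint8, red, green, blue); there is no depth.
- arm.camera_params(name): a dict with "vertical_fov" (degrees; the focal length in pixels is half the picture's height over the tangent of half this angle, whatever the lens; pixels are square), "cx", "cy" (the principal point, pixels), "distortion" ([k1, k2, p1, p2, k3] as OpenCV has them; the pictures are not rectified), "R" (3x3) and "t" (3): a world point X has camera coordinates R X + t. Camera axes: x right, y down, z forward; pixel columns grow to the right and rows downward; lengths in m; the calibration is good to about 2 mm. A picture is of the moment at which its call begins: read the wrist's pose just before it. camera_params takes no time and is no camera call; for the wrist camera it gives the pose at the moment of the call.
- arm.job_done(): hands the job in, once; it reports no verdict.
Trained networks look in the newest picture that a camera, given by its name, has taken for a name from the list of things; names that differ only in an ending like _2 or _b are one class to them, and where a whole thing is asked for, a point or a joint stands for the part that bears it (a point fixed in the world has none). Each returns a list of dicts, best first, with "conf" (0 to 1); they miss things now and then, are a little off and sometimes report something else, mostly with a low value. They report only what shows in the picture. A call takes as long as a camera call.
- arm.spot_in(camera, target): "location" ([x, y, z] in m, in the coordinates of the camera as it stood for that picture, good to about 4 mm: the middle of the surface that is visible of it).
The state is a dict: "time_s": time; "joints": joint angles; "dq": joint speeds; "tau": joint torques, N m; "position": TCP position; "tcp_rot": TCP orientation; "force": force on the tool from outside, world axes, zero at the start; "wrist_torque": the same for the moment, N m; "width": finger opening in m.
Only numpy, scipy, OpenCV 4.12 (cv2) and the standard library are available. Lean on these libraries where they do the work, as an engineer would, in place of code of your own. Each camera call takes 0.05 s, during which the arm holds its last target.

## Working session

There is one attempt and no reset: what is moved stays moved. The work goes in short steps, Python scripts to look and compute and a tool call to move; the robot and the scene stay as the last step left them, time stands still between calls to the robot, and variables do not carry over. Pictures are saved under pics/ and viewed, and the job is handed in when it is done.

Besides the shell and the picture viewer there is one more tool, called after "Emit:" in YAML: its name, and indented under it one key for each argument. play_rows: Moves the arm, as the interface text tells. Its arguments: {"type":"object","properties":{"commands":{"type":"array","items":{"type":"array","items":{"type":"number"}}},"claw":{"type":"number"},"force":{"type":"number"}},"required":["commands"]}

```bash
mkdir -p pics; cat > h.py <<'E'
import numpy as np, cv2
from plant import arm
def cam(n):
    p=arm.camera_params(n); f=240/np.tan(np.radians(p["vertical_fov"])/2)
    K=np.array([[f,0,p["cx"]],[0,f,p["cy"]],[0,0,1]]); return K,np.array(p["distortion"],float),np.array(p["R"]),np.array(p["t"])
def w(n,loc):
    K,d,R,t=cam(n); return R.T@(np.array(loc)-t)
def onplane(n,uv,z):
    K,d,R,t=cam(n); q=cv2.undistortPoints(np.array([[uv]],float),K,d)[0,0]
    r=R.T@np.array([q[0],q[1],1]); c=-R.T@t; return c+r*(z-c[2])/r[2]
def proj(n,X):
    K,d,R,t=cam(n); return cv2.projectPoints(np.array(X,float).reshape(-1,3),cv2.Rodrigues(R)[0],t,K,d)[0][:,0]
def snap(n,f):
    im=arm.snapshot(n); cv2.imwrite("pics/"+f,im[:,:,::-1]); return im
E
python3 - <<'E'
from h import *
np.set_printoptions(precision=4,suppress=True)
for n in("scene","top","wrist"):
    snap(n,n+"0.png")
    for o in("vial_center","bin_flap","bottle_center"):
        print(n,o,[(round(r["conf"],2),w(n,r["location"])) for r in arm.spot_in(n,o)][:3])
    K,d,R,t=cam(n); print(-R.T@t)
s=arm.get_state();print(s)
E
```

```text
scene vial_center [(0.64, array([0.4845, 0.1792, 0.0337]))]
scene bin_flap [(0.67, array([ 0.5628, -0.2841,  0.1728]))]
scene bottle_center [(0.57, array([0.4514, 0.2798, 0.0509]))]
[ 0.2833 -0.5068  0.7221]
top vial_center [(0.72, array([0.4847, 0.1779, 0.0534]))]
top bin_flap [(0.84, array([ 0.5667, -0.2778,  0.1739]))]
top bottle_center [(0.86, array([0.4523, 0.2851, 0.08  ]))]
[0.4648 0.028  1.2294]
wrist vial_center []
wrist bin_flap []
wrist bottle_center [(0.58, array([0.4362, 0.3045, 0.024 ]))]
[0.1421 0.5117 0.3728]
{'time_s': 0.6, 'joints': array([ 1.142 ,  0.26  , -0.1381,  1.1727, -0.    ,  1.5708]), 'dq': array([-0.0002, -0.0004,  0.001 , -0.0012, -0.0001, -0.0003]), 'tau': array([ -0.0009, -40.5371,  25.4111,   0.0015,  -0.0001,  -0.    ]), 'position': array([0.2183, 0.4775, 0.2533]), 'tcp_rot': array([ 0.8414,  0.5405,  0.    , -0.    ]), 'force': array([-0.0491, -0.4071, -0.4913]), 'wrist_torque': array([ 0.0098,  0.0079, -0.0178]), 'width': 0.08563760431716215}
```

View pics/top0.png

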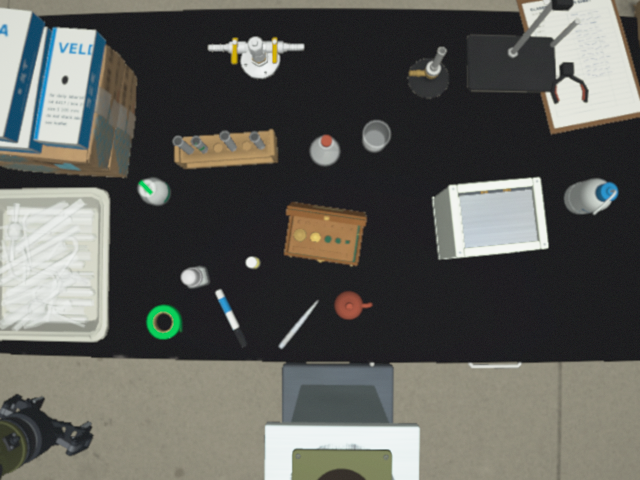

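View pics/scene0.png

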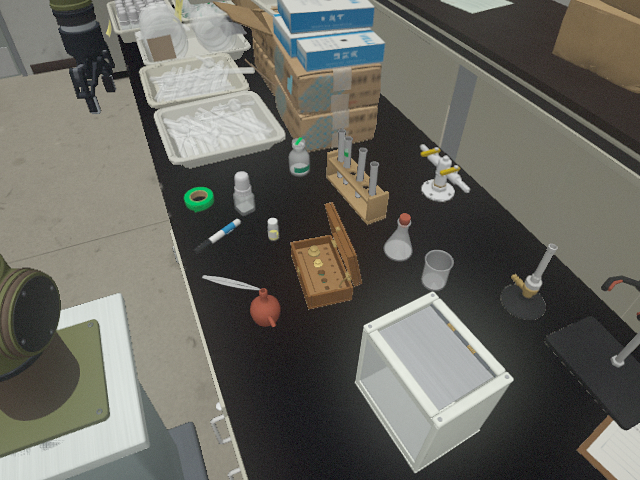

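```bash
python3 - <<'E'
import cv2
a=cv2.imread("pics/top0.png")[160:280,420:570]; cv2.imwrite("pics/tb.png",cv2.resize(a,None,fx=5,fy=5,interpolation=2))
a=cv2.imread("pics/scene0.png")[280:475,340:530]; cv2.imwrite("pics/sb.png",cv2.resize(a,None,fx=3,fy=3,interpolation=2))
a=cv2.imread("pics/top0.png")[230:310,170:290]; cv2.imwrite("pics/tv.png",cv2.resize(a,None,fx=6,fy=6,interpolation=2))
E
```

```text
(no output)
```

View pics/tb.png

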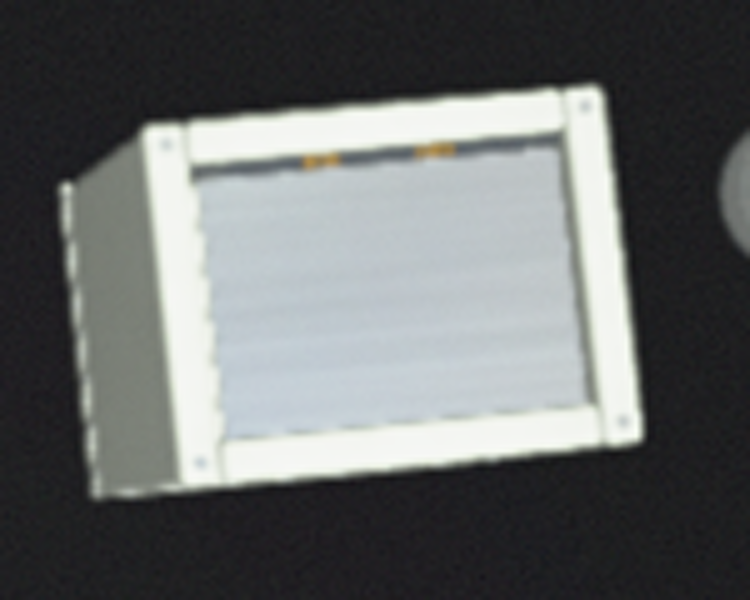

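View pics/sb.png

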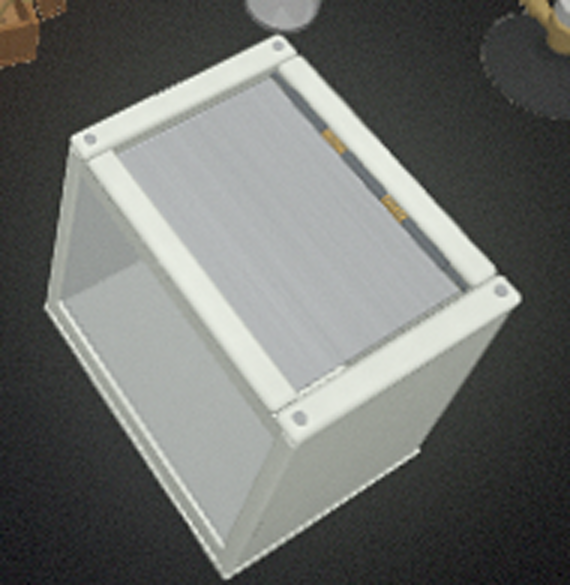

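View pics/tv.png

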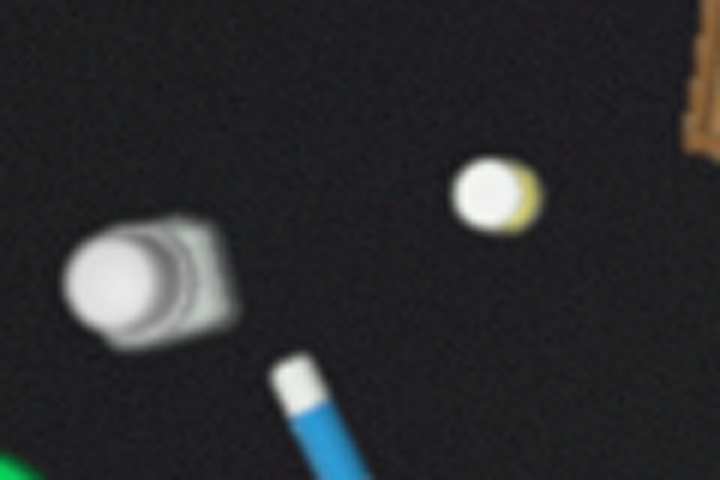

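```bash
python3 - <<'E'
from h import *
np.set_printoptions(precision=4,suppress=True)
def do(n,P):
    C=np.array([onplane(n,p,.175) for p in P])[:,:2]
    print(C.tolist(),"mean",C.mean(0)); 
    for i in range(4): e=C[i]-C[i-1]; print(np.linalg.norm(e),np.degrees(np.arctan2(e[1],e[0])))
# order: far-left, far-right, near-right, near-left
do("top",[(147/5+420,125/5+160),(603/5+420,86/5+160),(641/5+420,442/5+160),(185/5+420,484/5+160)])
do("scene",[(280/3+340,36/3+280),(520/3+340,297/3+280),(290/3+340,442/3+280),(73/3+340,140/3+280)])
# inner mouth corners
do("top",[(190/5+420,165/5+160),(565/5+420,133/5+160),(597/5+420,405/5+160),(222/5+420,440/5+160)])
print(onplane("top",(487/6+170,194/6+230),.052), onplane("top",(120/6+170,282/6+230),.106))
K,d,R,t=cam("wrist"); s=arm.get_state()
from scipy.spatial.transform import Rotation as Ro
T=Ro.from_quat(s["tcp_rot"]).as_matrix(); print(T); print("cam in tool",T.T@(-R.T@t-s["position"]))
E
```

```text
[[0.6226257772529544, -0.1869656785648498], [0.638803946884472, -0.35483334665635174], [0.5095292157412845, -0.3661372359822677], [0.49366552894585025, -0.19955519549186782]] mean [ 0.5662 -0.2769]
0.12957330581522428 5.575731482406428
0.16864544809482648 -84.49514660368168
0.1297680007784506 -175.00272005583122
0.1673356888792372 95.43989933177578
[[0.6217474068011595, -0.18845293993554274], [0.6385574112870986, -0.3533503662146676], [0.5092309608908816, -0.36579727382823946], [0.49543375334987516, -0.2021647200014492]] mean [ 0.5662 -0.2774]
0.12705570416469675 6.195394077393438
0.16575203601855606 -84.17925076032341
0.12992404042834405 -174.5025517874379
0.16421320168551315 94.81967843295784
[[0.6082635251542166, -0.20238689250545716], [0.6213913870102494, -0.3402118531663026], [0.5227810559526886, -0.3500399622755156], [0.509445179329373, -0.21298830429219223]] mean [ 0.5655 -0.2764]
0.09938538827931544 6.1233749563663755
0.13844876502907014 -84.55897785564878
0.09909888556358408 -174.30834798576063
0.13769895628250106 95.55769633968974
[0.483  0.1839 0.052 ] [0.4529 0.294  0.106 ]
[[ 0.4158  0.9095  0.    ]
 [ 0.9095 -0.4158  0.    ]
 [ 0.      0.     -1.    ]]
cam in tool [-0.0006 -0.0835 -0.1195]
```

View pics/wrist0.png

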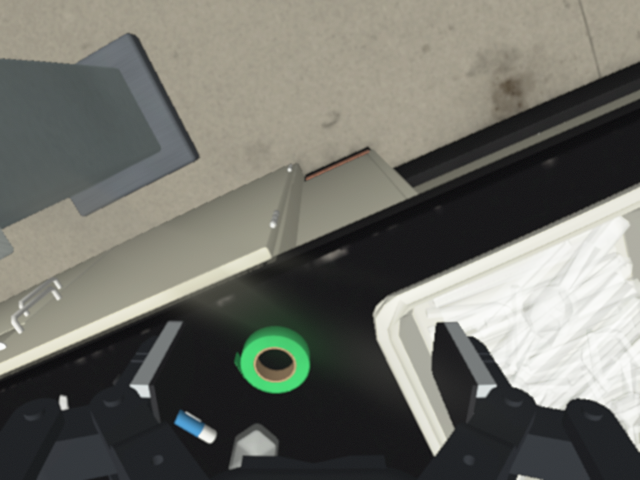

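Emit:
play_rows:
  commands:
    - [-5,11,0,0,0,-1.5]
    - [-16,37,0,0,0,-5]
    - [-31,72,0,0,0,-10]
    - [-47,109,0,0,0,-15]
    - [-63,146,0,0,0,-20]
    - [-78,181,0,0,0,-25]
    - [-89,207,0,0,0,-28.5]
    - [-94,218,0,0,0,-30]
  claw: 0.7
  force: 40

```text
time_s: 1.27
position: [0.3795, 0.2987, 0.2535]
tcp_rot: [0.673, 0.739, 0.0, 0.001]
force: [0.4, 0.6, -0.4]
width: 0.0599
```

```bash
cat >> h.py <<'E'
from scipy.spatial.transform import Rotation as Ro
def st(target=None):
    s=arm.get_state(); T=Ro.from_quat(s["tcp_rot"]).as_matrix()
    print("t",round(s["time_s"],2),"p",s["position"].round(4),"yaw",np.degrees(np.arctan2(T[1,0],T[0,0])).round(2),"z",T[:,2].round(3),"q",s["joints"].round(3),"F",s["force"].round(1),"w",round(s["width"],4))
    if target is not None: print("tool shift mm",(T.T@(np.array(target)-s["position"])*1000).round(1))
    return s,T
E
python3 -c "
from h import *
st([.484,.183,.19])"
```

```text
t 1.27 p [0.3795 0.2987 0.2535] yaw 95.36 z [ 0.001 -0.001 -1.   ] q [ 6.680e-01  1.880e-01 -2.340e-01  1.149e+00 -1.000e-03  5.740e-01] F [ 0.4  0.6 -0.4] w 0.0599
tool shift mm [-124.9   93.1   63.7]
```

Emit:
play_rows:
  commands:
    - [-8,6,2,0,0,0]
    - [-24,18,6,0,0,0]
    - [-46,34,14,0,0,0]
    - [-70,52,26,0,0,0]
    - [-93,69,40,0,0,0]
    - [-112,84,53,0,0,0]
    - [-122,91,61,0,0,0]
    - [-125,93,64,0,0,0]

```text
time_s: 1.93
position: [0.4821, 0.1845, 0.1878]
tcp_rot: [0.674, 0.739, -0.001, -0.0]
force: [0.4, -0.1, -0.1]
width: 0.06
```

```bash
python3 -c "
from h import *
st([.484,.183,.041])
snap('wrist','w1.png')
r=arm.spot_in('wrist','vial_center');print([(x['conf'],w('wrist',x['location'])) for x in r])
print(proj('wrist',[[.484,.183,.052],[.484,.183,.04],[.484,.183,0]]))"
```

```text
t 1.93 p [0.4821 0.1845 0.1878] yaw 95.3 z [-0.002 -0.001 -1.   ] q [ 0.366  0.284 -0.282  1.007 -0.     0.273] F [ 0.4 -0.1 -0.1] w 0.06
tool shift mm [ -1.6   2.  146.8]
[(0.74, array([0.47947367, 0.18615376, 0.0509176 ]))]
[[310.17741823 233.62369949]
 [310.28550443 227.83480855]
 [310.59077983 211.51324414]]
```

View pics/w1.png

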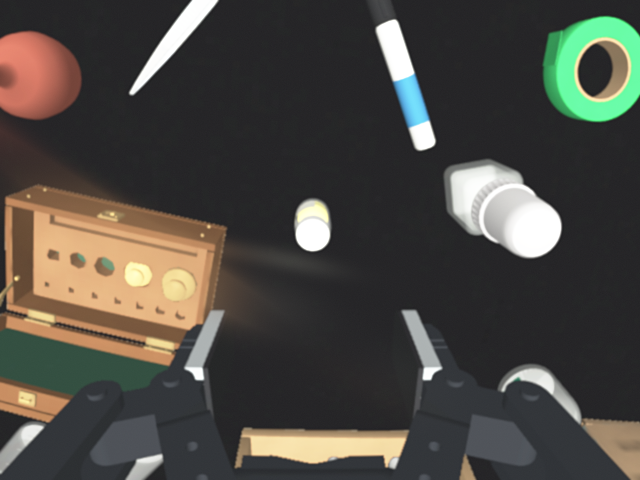

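Emit:
play_rows:
  commands:
    - [0,1,8,0,0,0]
    - [-1,2,28,0,0,0]
    - [-1,2,54,0,0,0]
    - [-1,2,82,0,0,0]
    - [-1,2,108,0,0,0]
    - [-1,2,130,0,0,0]
    - [-1,2,143,0,0,0]
    - [-1,2,147,0,0,0]

```text
time_s: 2.7
position: [0.4816, 0.1856, 0.0403]
tcp_rot: [0.672, 0.741, -0.002, -0.001]
force: [0.3, 0.8, 0.8]
width: 0.0596
```

Emit:
play_rows:
  commands:
    - [0,0,0,0,0,0]
    - [0,0,0,0,0,0]
    - [0,0,0,0,0,0]
    - [0,0,0,0,0,0]
    - [0,0,0,0,0,0]
    - [0,0,0,0,0,0]
    - [0,0,0,0,0,0]
    - [0,0,0,0,0,0]
  claw: 0
  force: 40

```text
time_s: 3.37
position: [0.4851, 0.1856, 0.0437]
tcp_rot: [0.673, 0.74, 0.002, 0.0]
force: [-0.7, -0.2, 6.2]
width: 0.0223
```

```bash
python3 -c "
from h import *
st([.484,.183,.29])
snap('wrist','w2.png')"
```

```text
t 3.37 p [0.4851 0.1856 0.0437] yaw 95.43 z [ 0.002  0.002 -1.   ] q [ 0.365  0.43  -0.491  0.646  0.001  0.27 ] F [-0.7 -0.2  6.2] w 0.0223
tool shift mm [  -2.1   -0.7 -246.3]
```

View pics/w2.png

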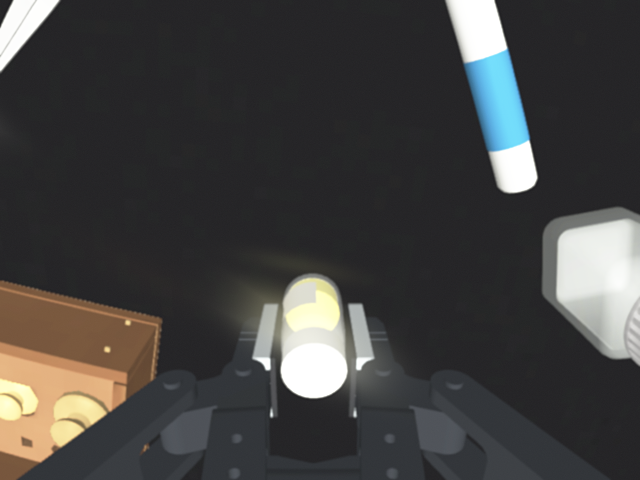

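Emit:
play_rows:
  commands:
    - [0,0,-4,0,0,0]
    - [0,0,-14,0,0,0]
    - [0,0,-35,0,0,0]
    - [0,0,-70,0,0,0]
    - [0,0,-110,0,0,0]
    - [0,0,-150,0,0,0]
    - [0,0,-190,0,0,0]
    - [0,0,-220,0,0,0]

```text
time_s: 4.08
position: [0.4843, 0.1848, 0.2667]
tcp_rot: [0.673, 0.74, 0.002, 0.001]
force: [0.8, 0.7, -0.1]
width: 0.0222
```

```bash
python3 -c "
from h import *
bc=np.array([.566,-.277]); a=np.radians(5.5); p=bc+.010*np.array([np.cos(a),np.sin(a)]);print(p)
st([p[0],p[1],.262])
snap('wrist','w3.png');im=snap('scene','s3.png')
print([(x['conf'],w('scene',x['location'])) for x in arm.spot_in('scene','vial_center')])"
```

```text
[ 0.57595396 -0.27604154]
t 4.08 p [0.4843 0.1848 0.2667] yaw 95.42 z [ 0.004  0.001 -1.   ] q [ 0.365  0.241 -0.13   1.197 -0.     0.27 ] F [ 0.8  0.7 -0.1] w 0.0222
tool shift mm [-467.5   47.7    4.5]
[(0.73, array([0.47856917, 0.18004865, 0.24083479]))]
```

View pics/w3.png

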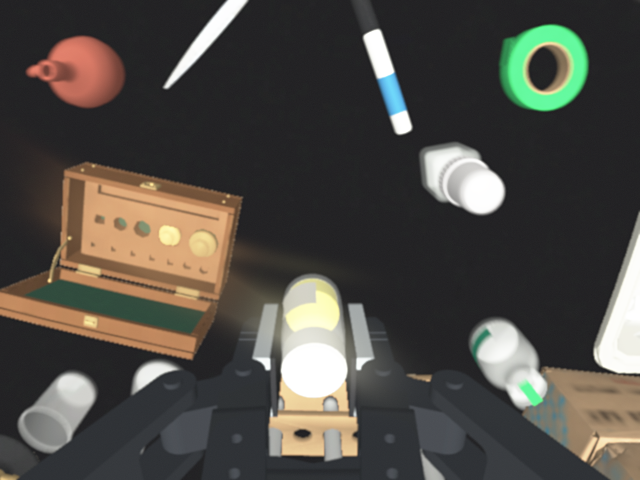

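View pics/s3.png

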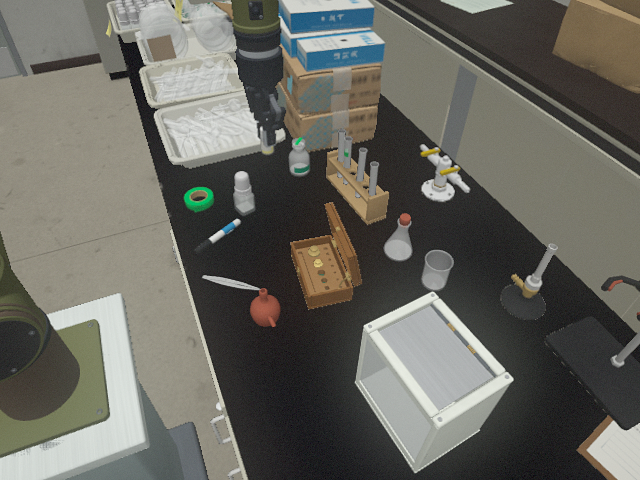

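Emit:
play_rows:
  commands:
    - [-4,0,0,0,0,0]
    - [-16,2,0,0,0,0]
    - [-38,4,0,0,0,0]
    - [-70,8,0,0,0,0]
    - [-108,12,0,0,0,0]
    - [-146,16,0,0,0,0]
    - [-184,20,0,0,0,0]
    - [-222,24,0,0,0,0]

```text
time_s: 4.9
position: [0.5275, -0.0365, 0.2604]
tcp_rot: [0.673, 0.74, -0.001, -0.001]
force: [0.5, 1.4, -0.4]
width: 0.0224
```

Emit:
play_rows:
  commands:
    - [-38,4,0,0,0,0]
    - [-76,8,0,0,0,0]
    - [-114,12,0,0,0,0]
    - [-152,16,0,0,0,0]
    - [-190,19,0,0,0,0]
    - [-220,22,0,0,0,0]
    - [-238,24,0,0,0,0]
    - [-245,24,0,0,0,0]

```text
time_s: 5.57
position: [0.5746, -0.2792, 0.2595]
tcp_rot: [0.674, 0.738, -0.001, -0.002]
force: [0.6, -0.6, 0.8]
width: 0.0222
```

```bash
python3 -c "
from h import *
st([.576,-.276,.205])
snap('wrist','w4.png');im=snap('scene','s4.png')
st([.576,-.276,.205])
print(proj('wrist',[[.566,-.277,.175],[.4937,-.1996,.175],[.5095,-.366,.175],[.6226,-.187,.175]]))"
```

```text
t 5.57 p [ 0.5746 -0.2792  0.2595] yaw 95.2 z [-0.004  0.001 -1.   ] q [-4.520e-01  4.620e-01  1.850e-01  1.298e+00 -1.000e-03 -5.430e-01] F [ 0.6 -0.6  0.8] w 0.0222
tool shift mm [ 3.   1.9 54.5]
t 5.67 p [ 0.5746 -0.2768  0.2602] yaw 95.29 z [-0.003  0.002 -1.   ] q [-0.449  0.46   0.183  1.298 -0.    -0.541] F [ 0.2  0.4 -0.3] w 0.0224
tool shift mm [ 0.6  1.6 55.2]
[[316.19175326 245.49778032]
 [492.51854025 116.73602039]
 [140.35382198 117.89888772]
 [463.34725821 351.11102345]]
```

View pics/w4.png

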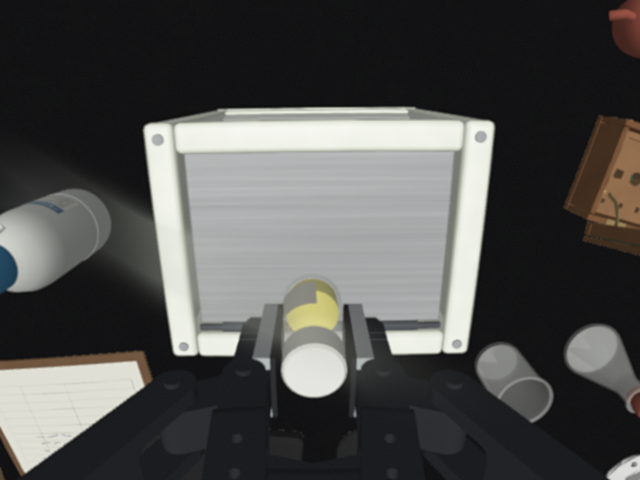

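View pics/s4.png

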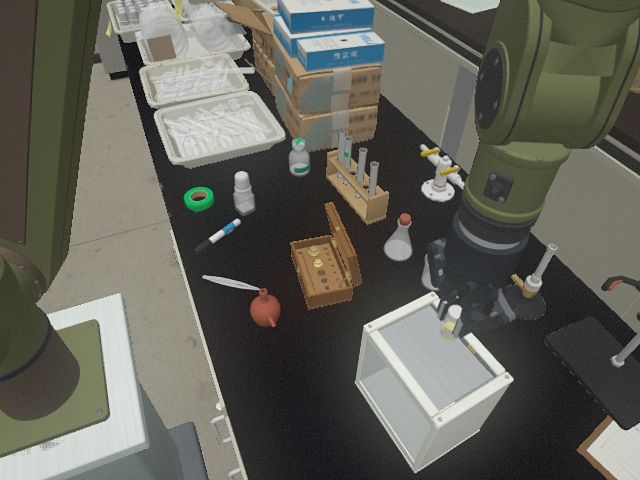

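Emit:
play_rows:
  commands:
    - [0,1,5,0,0,0]
    - [0,2,14,0,0,0]
    - [0,3,24,0,0,0]
    - [0,3,34,0,0,0]
    - [0,3,42,0,0,0]
    - [0,3,50,0,0,0]
    - [0,3,56,0,0,0]
    - [0,3,62,0,0,0]
  force: 60

```text
time_s: 6.33
position: [0.5796, -0.2744, 0.2007]
tcp_rot: [0.673, 0.74, 0.001, 0.0]
force: [-0.1, 0.8, 7.4]
width: 0.0216
```

Emit:
play_rows:
  commands:
    - [0,0,6,0,0,0]
    - [0,0,12,0,0,0]
    - [0,0,19,0,0,0]
    - [0,0,26,0,0,0]
    - [0,0,33,0,0,0]
    - [0,0,39,0,0,0]
    - [0,0,44,0,0,0]
    - [0,0,48,0,0,0]

```text
time_s: 7.0
position: [0.5784, -0.2751, 0.1514]
tcp_rot: [0.673, 0.74, -0.0, -0.001]
force: [-2.3, -0.8, 2.1]
width: 0.0215
```

```bash
python3 -c "
from h import *
st([.578,-.276,.150])
snap('wrist','w5.png');im=snap('scene','s5.png')
cv2.imwrite('pics/s5c.png',cv2.resize(im[260:475,330:560,::-1],None,fx=2.7,fy=2.7))
st([.578,-.276,.150])"
```

```text
t 7.0 p [ 0.5784 -0.2751  0.1514] yaw 95.43 z [-0.001  0.    -1.   ] q [-0.444  0.511 -0.018  1.043 -0.    -0.539] F [-2.3 -0.8  2.1] w 0.0215
tool shift mm [-0.9 -0.4  1.4]
t 7.1 p [ 0.5779 -0.275   0.151 ] yaw 95.42 z [-0.003  0.001 -1.   ] q [-4.440e-01  5.110e-01 -1.800e-02  1.044e+00 -1.000e-03 -5.390e-01] F [-2.7 -0.9  0.3] w 0.0214
tool shift mm [-1.  -0.   0.9]
```

View pics/w5.png

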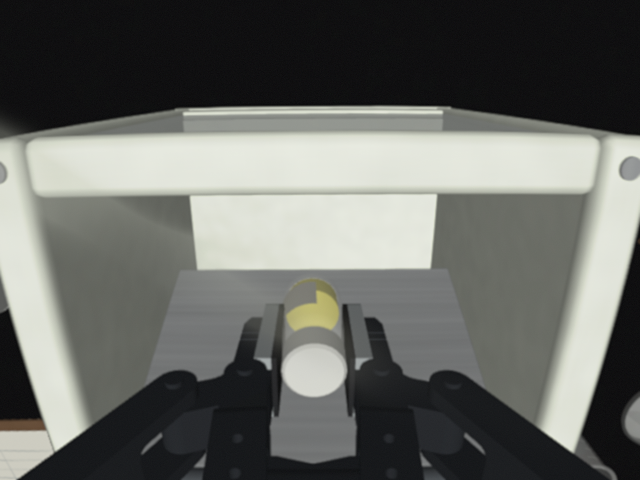

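View pics/s5c.png

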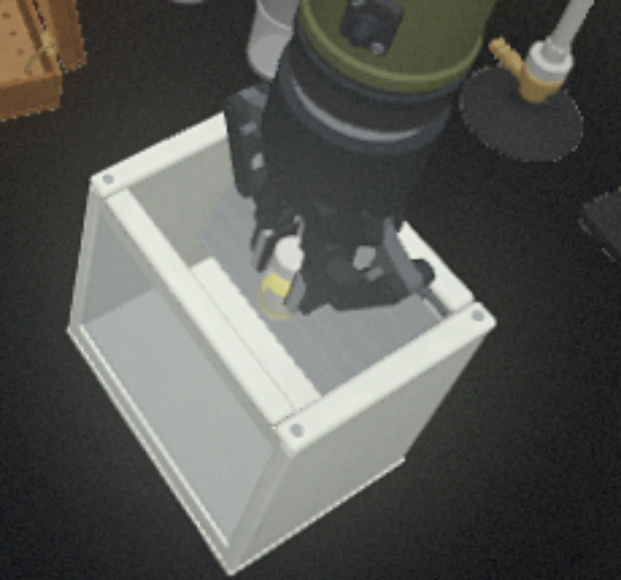

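Emit:
play_rows:
  commands:
    - [0,0,1,0,0,0]
    - [0,0,2,0,0,0]
    - [0,0,3,0,0,0]
    - [0,0,4,0,0,0]
    - [0,0,4,0,0,0]
    - [0,0,4,0,0,0]
    - [0,0,4,0,0,0]
    - [0,0,4,0,0,0]
  claw: 0.5

```text
time_s: 7.77
position: [0.5793, -0.2753, 0.1487]
tcp_rot: [0.673, 0.74, 0.0, 0.0]
force: [-1.8, -2.8, 5.0]
width: 0.0426
```

```bash
python3 -c "
from h import *
snap('wrist','w6.png');im=snap('scene','s6.png')
cv2.imwrite('pics/s6c.png',cv2.resize(im[260:475,330:560,::-1],None,fx=2.7,fy=2.7))
st([.578,-.276,.150])"
```

```text
t 7.87 p [ 0.5792 -0.2752  0.1485] yaw 95.43 z [ 0.001 -0.    -1.   ] q [-0.444  0.513 -0.023  1.035  0.    -0.538] F [-1.2 -2.6  4.1] w 0.0429
tool shift mm [-0.7 -1.2 -1.5]
```

View pics/w6.png

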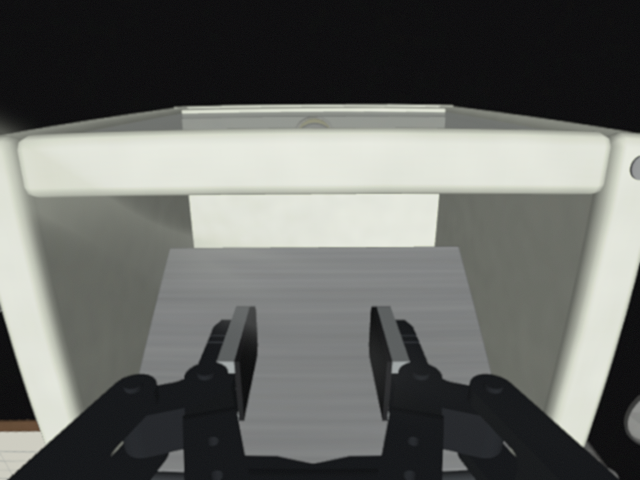

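View pics/s6c.png

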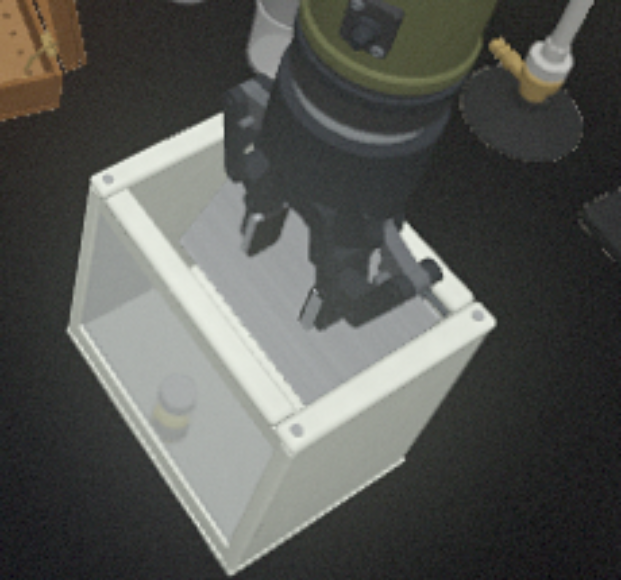

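The vial is inside, upright on the floor behind the window (crop pixel (175,405)). Nothing sits between the fingers. I'll raise the arm, slowly at first, so the flap follows it shut.

Emit:
play_rows:
  commands:
    - [0,0,-3,0,0,0]
    - [0,0,-8,0,0,0]
    - [0,0,-15,0,0,0]
    - [0,0,-23,0,0,0]
    - [0,0,-31,0,0,0]
    - [0,0,-39,0,0,0]
    - [0,0,-47,0,0,0]
    - [0,0,-55,0,0,0]

```text
time_s: 8.53
position: [0.5801, -0.2752, 0.2048]
tcp_rot: [0.673, 0.74, 0.001, 0.001]
force: [0.5, 1.1, 0.0]
width: 0.0427
```

Emit:
play_rows:
  commands:
    - [0,0,-10,0,0,0]
    - [0,0,-25,0,0,0]
    - [0,0,-45,0,0,0]
    - [0,0,-65,0,0,0]
    - [0,0,-85,0,0,0]
    - [0,0,-105,0,0,0]
    - [0,0,-117,0,0,0]
    - [0,0,-120,0,0,0]

```text
time_s: 9.2
position: [0.5801, -0.2756, 0.327]
tcp_rot: [0.673, 0.74, 0.001, 0.003]
force: [0.3, 0.4, -0.9]
width: 0.0427
```

Emit:
play_rows:
  commands:
    - [0,0,0,0,0,0]
    - [0,0,0,0,0,0]
    - [0,0,0,0,0,0]
    - [0,0,0,0,0,0]
    - [0,0,0,0,0,0]
    - [0,0,0,0,0,0]
    - [0,0,0,0,0,0]
    - [0,0,0,0,0,0]

```text
time_s: 9.87
position: [0.5789, -0.2752, 0.3231]
tcp_rot: [0.673, 0.74, -0.0, -0.0]
force: [-0.1, -0.2, 0.5]
width: 0.0429
```

```bash
python3 -c "
from h import *
st()
snap('wrist','w7.png');im=snap('scene','s7.png')
print([(x['conf'],w('scene',x['location'])) for x in arm.spot_in('scene','vial_center')])
cv2.imwrite('pics/s7c.png',cv2.resize(im[260:475,330:560,::-1],None,fx=2.7,fy=2.7))
"
```

```text
t 9.87 p [ 0.5789 -0.2752  0.3231] yaw 95.43 z [-0.  0. -1.] q [-0.444  0.458  0.342  1.455 -0.    -0.538] F [-0.1 -0.2  0.5] w 0.0429
[]
```

View pics/w7.png

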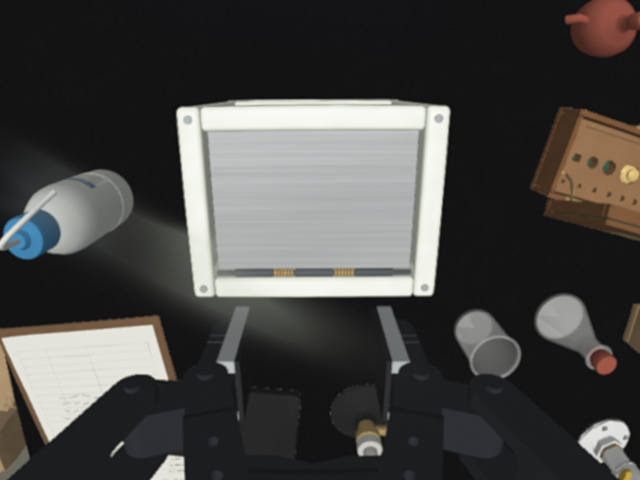

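View pics/s7c.png

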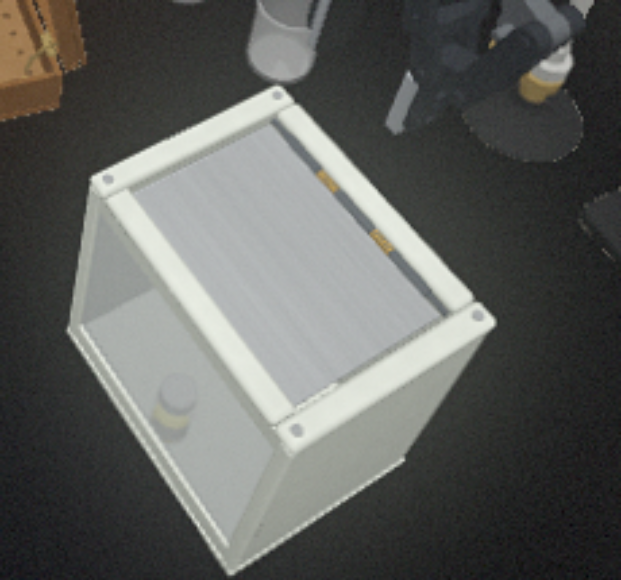

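The flap is shut. The vial stands on the bin floor in the same place as in the last picture, and the gripper is clear of everything.

```bash
python3 -c "
from h import *
print(arm.job_done())"
```

```text
the job is handed in; nothing more can be done
None
```

The vial is in the waste-glass bin, the flap has sprung shut, and I handed the job in at about 10 s of the 35 s allowed.

I gripped the vial at the cap and upper half and carried it to the bin. I pushed it through the flap about 10 mm to the hinge side of the mouth's centre, with the fingertips about 46 mm below the rim. It fell clear when released, and I then withdrew straight up.

**Last checks:**
- **Vial:** the scene picture shows it standing upright on the bin floor behind the window, in the same spot as in the picture two seconds earlier.
- **Flap:** both the wrist and scene pictures show it lying flat and shut.
- **Gripper:** it is about 13 cm above the rim and the measured force is near zero.
- **Dropping bottle:** it showed no sign of having moved in the pictures after the lift, and the arm did not go near it after that. I did not measure its position again at the end.

**Did not agree or was not confirmed:**
- The vial detector found nothing in the final scene picture, so the vial's place in the bin rests on my reading of the pictures.
- The gripper read about 22 mm on the vial, which matches the cap rather than the 24 mm body.
- The flap angle was judged from pictures only, not measured.

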